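Rack the forming mandrels

TASK

On this sheet-metal bench, move the four aluminium forming mandrels from the tray to the destination rack, one at a time from the thickest down to the thinnest, standing each upright on the bottom of the socket whose hole is cut for its size. Do not knock any mandrel over, do not disturb the oil can or the jar, and let go of everything at the end.

Things in the scene. Friction and masses are not known exactly. Their poses are not given: they have to be found in the camera images.
- mandrel_xl_mid (a point): The thickest of four mandrels: upright bare-aluminium cylinder 64 mm in diameter, 50 mm tall, topped by a coaxial round wooden grip 20 mm in diameter, 40 mm tall (90 mm in all; 454 g, +-20%). Point: on its axis 45 mm above its underside, 5 mm below the grip's foot; z is the axis. It starts in the tray: a row 84 mm apart, rim and dividers 8 mm high, order varies.
- mandrel_l_mid (a point): The second thickest of four mandrels: upright bare-aluminium cylinder 52 mm in diameter, 50 mm tall, topped by a coaxial round wooden grip 20 mm in diameter, 40 mm tall (90 mm in all; 307 g, +-20%). Point: on its axis 45 mm above its underside, 5 mm below the grip's foot; z is the axis. It starts in the tray: a row 84 mm apart, rim and dividers 8 mm high, order varies.
- mandrel_m_mid (a point): The third thickest of four mandrels: upright bare-aluminium cylinder 40 mm in diameter, 50 mm tall, topped by a coaxial round wooden grip 20 mm in diameter, 40 mm tall (90 mm in all; 190 g, +-20%). Point: on its axis 45 mm above its underside, 5 mm below the grip's foot; z is the axis. It starts in the tray: a row 84 mm apart, rim and dividers 8 mm high, order varies.
- mandrel_s_mid (a point): The thinnest of four mandrels: upright bare-aluminium cylinder 28 mm in diameter, 50 mm tall, topped by a coaxial round wooden grip 20 mm in diameter, 40 mm tall (90 mm in all; 103 g, +-20%). Point: on its axis 45 mm above its underside, 5 mm below the grip's foot; z is the axis. It starts in the tray: a row 84 mm apart, rim and dividers 8 mm high, order varies.
- socket_xl: The socket for the thickest mandrel, in the destination rack: fixed light-wood block 92 x 94 mm, 35 mm tall, with a round hole 80 mm in diameter, 25 mm deep, black at the bottom (16 mm wider than its mandrel). Origin: centre of the block's underside, below the hole's centre; hole floor at 10 mm, top at 35 mm. z up. Four such blocks in a row, 96 mm apart, order varies.
- socket_l: The socket for the second thickest mandrel, in the destination rack: fixed light-wood block 92 x 94 mm, 35 mm tall, with a round hole 68 mm in diameter, 25 mm deep, black at the bottom (16 mm wider than its mandrel). Origin: centre of the block's underside, below the hole's centre; hole floor at 10 mm, top at 35 mm. z up. Four such blocks in a row, 96 mm apart, order varies.
- socket_m: The socket for the third thickest mandrel, in the destination rack: fixed light-wood block 92 x 94 mm, 35 mm tall, with a round hole 56 mm in diameter, 25 mm deep, black at the bottom (16 mm wider than its mandrel). Origin: centre of the block's underside, below the hole's centre; hole floor at 10 mm, top at 35 mm. z up. Four such blocks in a row, 96 mm apart, order varies.
- socket_s: The socket for the thinnest mandrel, in the destination rack: fixed light-wood block 92 x 94 mm, 35 mm tall, with a round hole 44 mm in diameter, 25 mm deep, black at the bottom (16 mm wider than its mandrel). Origin: centre of the block's underside, below the hole's centre; hole floor at 10 mm, top at 35 mm. z up. Four such blocks in a row, 96 mm apart, order varies.
- oil_can: Bystander: a dark steel oil can, 54 mm in diameter, with a thin brass spout reaching 123 mm above its underside; it stands at the end of the tray, about 95 mm from the nearest mandrel's axis. Loose. Origin at the centre of its underside, z up.
- jar: Bystander: a squat lidded jar, grey and dull, 58 mm in diameter, 75 mm tall; it stands at the end of the destination rack, about 96 mm from the nearest hole's centre. Loose. Origin at the centre of its underside, z up.
Things that resemble listed ones, but are neither listed nor needed, are in the scene too. Leave any green look-alike of the part that bears mandrel_xl_mid alone. What is shaped like the part that bears mandrel_s_mid but green is not meant.

How it is judged (in metres and radians):
On the way, in this order (a step that is already met when the one before it is completed fails the run):
1. the thickest mandrel stands at the bottom of its own socket and is let go (horizontal distance between mandrel_xl_mid and socket_xl below 0.012 m and z of mandrel_xl_mid in the frame of socket_xl between 0.05 and 0.06 m and angle between mandrel_xl_mid's own z axis and vertical below 0.12 rad and contact force between the fingers and mandrel_xl below 0.2 N and linear speed of mandrel_xl below 0.02 m/s), for 0.2 s.
2. the second thickest mandrel stands at the bottom of its own socket and is let go (horizontal distance between mandrel_l_mid and socket_l below 0.012 m and z of mandrel_l_mid in the frame of socket_l between 0.05 and 0.06 m and angle between mandrel_l_mid's own z axis and vertical below 0.12 rad and contact force between the fingers and mandrel_l below 0.2 N and linear speed of mandrel_l below 0.02 m/s), for 0.2 s.
3. the third thickest mandrel stands at the bottom of its own socket and is let go (horizontal distance between mandrel_m_mid and socket_m below 0.012 m and z of mandrel_m_mid in the frame of socket_m between 0.05 and 0.06 m and angle between mandrel_m_mid's own z axis and vertical below 0.12 rad and contact force between the fingers and mandrel_m below 0.2 N and linear speed of mandrel_m below 0.02 m/s), for 0.2 s.
4. the thinnest mandrel stands at the bottom of its own socket and is let go (horizontal distance between mandrel_s_mid and socket_s below 0.012 m and z of mandrel_s_mid in the frame of socket_s between 0.05 and 0.06 m and angle between mandrel_s_mid's own z axis and vertical below 0.12 rad and contact force between the fingers and mandrel_s below 0.2 N and linear speed of mandrel_s below 0.02 m/s), for 0.2 s.
At the end, for the whole second after the job is handed in: Each of the four mandrels stands at the bottom of the socket of its size: its axis within 12 mm of the hole's centre, its mid point 50 to 60 mm above the socket block's underside (55 when seated), upright within 0.12 rad, at rest (under 0.02 m/s) and not touched by the fingers (all of step 1 and all of step 2 and all of step 3 and all of step 4).
It fails at once if a mandrel is knocked over (tilted more than 0.7 rad) (angle between any of mandrel_xl_mid, mandrel_l_mid, mandrel_m_mid, mandrel_s_mid's own z axis and vertical above 0.7 rad).
It fails at once if the oil can or the jar is shifted by more than 25 mm or tipped by more than 0.4 rad (distance of any of oil_can, jar from where it was at the start of the episode above 0.025 m or angle between any of oil_can, jar's own z axis and vertical above 0.4 rad).
It also fails if it takes over 106 s, if anything falls off the work surface, if the arm or the gripper's body presses on something with over 40 N, if the wrist force passes 120 N, or if a joint passes its speed limit or range.

ROBOT

A 7-joint arm with a two-finger parallel gripper is mounted at the origin on the work surface. World frame = base frame: x ahead of the robot, y to its left, z up, the work surface at z = 0. Lengths are in m, angles in degrees, forces in N, time in s.
With the tool pointing down it reaches from about 0.425 to 0.875 m from the base axis. Payload 4.7 kg.
Tool frame: the origin (TCP) lies at the very end of the fingers, on their centre line; the grasp point (between the pads) lies 19 mm behind it; z points along the fingers, y is the line along which they close (so a half turn about z gives the same grasp; the last joint's range is limited). The gripper opens to 87 mm and grips with 3 to 60 N. Pads are 19 mm wide; open, the fingers measure 117 mm over their backs; the gripper's body (75 mm by 190 mm) begins 51 mm behind the grasp point.
Start: joints at [-67.832, 18.392, -4.016, 83.108, 1.295, 78.541, -3.26], TCP at [0.237, 0.605, 0.223] pointing down, gripper open.
Joint ranges: [-163.93, 163.93], [-17.29, 119.83], [-79.2, 71.16], [3.27, 140.29], [-89.18, 269.18], [5.43, 117.66], [-154.24, 154.24]. Speed limits (degrees/s): [147.25, 147.25, 180, 180, 180, 180, 180].

INTERFACE

Orientations are given as [roll, pitch, yaw] about the fixed x, y, z axes, in that order (R = Rz(yaw) Ry(pitch) Rx(roll)).
In Python, from cell import get_obs, eyes, env gives the robot as it stands.
- The arm moves only by the tool servo_tool, never from a script. Its argument "series" is a list that holds one entry, the list of rows, each a list of 7 numbers: the shift along the tool's x, y, z in units of 300 mm (1.0 is 300 mm), then the turn, a rotation vector about the tool's x, y, z in units of pi rad (1.0 is pi rad), then the opening, from 0 (shut) to 1 (fully open). In form: [[[tx, ty, tz, wx, wy, wz, gripper], ...]]. A call has 1 to 12 rows; each row is the pose to reach, as a shift and turn from the pose commanded when the call began, along the tool's axes at that moment, turning the shorter way round; what a row does not reach only later rows make up. A row lasts 1/12 s, in which the tool goes at most 41.7 mm and 7.16 degrees, less where a joint would pass 70% of its speed; a pose out of reach is approached as far as the arm can. A call with a number of a shift or a turn outside -1 to 1 is refused whole. A call with a gripper value outside its range is refused whole. The fingers move at their own pace and stop on an object; "grip_force" is the grip in N (left out, the last holds). Time passes only in rows, so rows that repeat a pose let the fingers close. It gives the time, the measured TCP pose, the force, the opening and the grip force at its end, in the units of the state.
- get_obs(): the state, without advancing time (a new reading comes with each control period).
- eyes.read_camera(name): name is "scene" or "top"; returns a dict with "frame" (480x640x3 uint8, red, green, blue), "depth" (480x640 float32, m along the optical axis (not along the pixel's ray), 0 where there is no reading), "fx", "fy", "cx", "cy" (pixels), "origin" and "rotation" of the camera in the world. Camera axes: x right, y down, z forward; pixel columns grow to the right and rows downward; lengths in m; the calibration is good to about 2 mm. A picture is of the moment at which its call begins.
- env.sign_off(): hands the job in; it is judged then, once.
The state is a dict: "time_s": time; "qpos": joint angles; "joint_velocities": joint speeds; "effort": joint torques, N m; "tool_pos": TCP position; "tool_rot": TCP orientation; "force": force on the tool from outside, world axes, zero at the start; "wrist_torque": the same for the moment, N m; "grip_width": finger opening in m; "grasp_force": force on a finger pad.
Only numpy, scipy, OpenCV 4.12 (cv2) and the standard library are available. Lean on these libraries where they do the work, as an engineer would, in place of code of your own. Each camera call takes 0.05 s, during which the arm holds its last target. There are 200 camera calls.

## Working session

There is one attempt and no reset: what is moved stays moved. The work goes in short steps, Python scripts to look and compute and a tool call to move; the robot and the scene stay as the last step left them, time stands still between calls to the robot, and variables do not carry over. Pictures are saved under pics/ and viewed, at most 14 in all, crops included, and the job is handed in when it is done.

Besides the shell and the picture viewer there is one more tool, called after "Call:" by a JSON object that holds its "fn" and its "kwargs". servo_tool: Moves the arm, as the interface text tells. Shifts and turns lie within -1 to 1; 1 stands for 300 mm of shift or pi rad of turn. Its arguments: {"type":"object","properties":{"series":{"type":"array"},"grip_force":{"type":"number"}},"required":["series"]}

```bash
mkdir -p pics; cat > h.py <<'E'
import numpy as np, cv2
from cell import get_obs, eyes, env
def cam(n):
    return eyes.read_camera(n)
def save(n,f): cv2.imwrite('pics/'+n,cv2.cvtColor(f,cv2.COLOR_RGB2BGR))
def ray(c,u,v,z):
    d=np.array(c['rotation'])@np.array([(u-c['cx'])/c['fx'],(v-c['cy'])/c['fy'],1.]); o=np.array(c['origin'])
    return o+d*(z-o[2])/d[2]
def cloud(c):
    v,u=np.mgrid[0:480,0:640]; d=c['depth']
    p=np.stack([(u-c['cx'])/c['fx']*d,(v-c['cy'])/c['fy']*d,d],-1)
    return p@np.array(c['rotation']).T+np.array(c['origin'])
E
python3 - <<'E'
from h import *
for n in('scene','top'):
    c=cam(n); save(n+'0.png',c['frame']); print(n,c['fx'],c['cx'],c['cy'],c['origin'],np.round(c['rotation'],3).tolist())
    np.savez(n+'0.npz',**c)
o=get_obs(); print(o)
E
```

```text
scene 571.0638431666616 320.8318471090264 231.27898195389776 [1.07617783 0.38915148 0.75137185] [-136.754, 0.996, 130.724]
top 618.0386792684758 317.39283002458006 242.06073041312797 [ 0.43454863 -0.02326747  1.16362794] [-170.697, -1.236, -88.443]
{'time_s': 0.1, 'qpos': array([-67.83284273,  18.43721514,  -4.01414363,  83.16910198,
         1.29556388,  78.54030073,  -3.25973201]), 'joint_velocities': array([-0.08828021, -0.09774545,  0.10260137, -0.09382582,  0.0944934 ,
        0.15996983,  0.02207018]), 'effort': array([-5.30418401e-04, -4.92574525e+01, -4.05823085e-01, -3.13400674e+01,
       -6.41077221e-02,  3.94501886e-02,  7.14748512e-05]), 'tool_pos': array([0.23662049, 0.60486198, 0.22153303]), 'tool_rot': array([-1.79898641e+02,  6.44814647e-03,  1.58641533e+02]), 'force': array([ 0.11620007, -0.47171214,  0.63641522]), 'wrist_torque': array([-0.0038574 , -0.02658791, -0.06620342]), 'grasp_force': 0.0, 'grip_width': 0.08697721834653359}
```

```bash
sed -i "s/^import numpy.*/&\nfrom scipy.spatial.transform import Rotation as Ro/; s/np.array(c\['rotation'\])/Ro.from_euler('xyz',c['rotation'],degrees=True).as_matrix()/g" h.py; grep Ro h.py
```

```text
from scipy.spatial.transform import Rotation as Ro
    d=Ro.from_euler('xyz',c['rotation'],degrees=True).as_matrix()@np.array([(u-c['cx'])/c['fx'],(v-c['cy'])/c['fy'],1.]); o=np.array(c['origin'])
    return p@Ro.from_euler('xyz',c['rotation'],degrees=True).as_matrix().T+np.array(c['origin'])
```

View pics/top0.png

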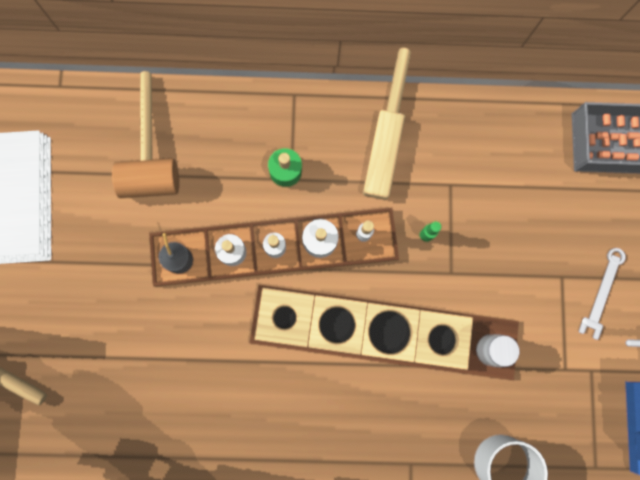

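View pics/scene0.png

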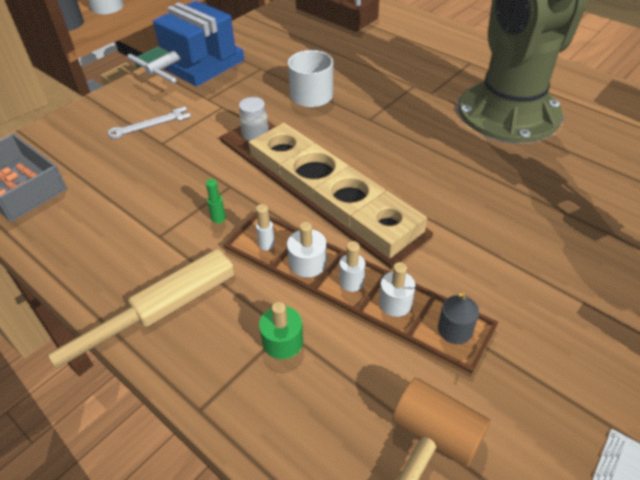

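```bash
cat > m.py <<'E'
from h import *
def measure(c):
    P=cloud(c); Z=P[...,2]
    M={}
    for n,(u,v) in dict(oil=(175,257),L=(230,248),M=(273,243),XL=(320,237),S=(365,232)).items():
        w=np.zeros(Z.shape,bool); w[v-22:v+22,u-22:u+22]=1
        zt=np.percentile(Z[w],99.5); m=w&(Z>zt-.012)
        vv,uu=np.nonzero(m); M[n]=P[m].mean(0)
        print(n,'ztop %.4f'%zt,m.sum(),M[n].round(4),'ray',ray(c,uu.mean(),vv.mean(),zt).round(4))
    g=cv2.cvtColor(c['frame'],cv2.COLOR_RGB2GRAY)
    for n,(u,v) in dict(s=(285,317),l=(337,325),xl=(389,332),m=(442,340)).items():
        r=32; w=g[v-r:v+r,u-r:u+r]; lab=cv2.connectedComponentsWithStats((w<90).astype('uint8'))
        k=lab[1][r,r]; cs,_=cv2.findContours((lab[1]==k).astype('uint8'),0,cv2.CHAIN_APPROX_NONE); q=max(cs,key=cv2.contourArea)
        (a,b),(d1,d2),_=cv2.fitEllipse(q); a+=u-r;b+=v-r
        zt=np.median(Z[v-30:v+30,u-20:u+20][Z[v-30:v+30,u-20:u+20]>.025]); 
        x=ray(c,a,b,zt); s=1000*(1.163-zt)/618
        print(n,'z %.4f'%zt,'px',round(a,1),round(b,1),'dia mm',round(d1*s,1),round(d2*s,1),x.round(4), 'floor z',Z[int(b),int(a)])
    return M
if __name__=='__main__':
    measure(dict(np.load('top0.npz')))
    f=cv2.imread('pics/top0.png')[130:380,140:530]
    cv2.imwrite('pics/crop0.png',cv2.resize(f,None,fx=2,fy=2,interpolation=cv2.INTER_CUBIC))
E
python3 m.py
```

```text
oil ztop 0.1318 34 [0.5721 0.1744 0.3094] ray [0.5971 0.2139 0.1318]
L ztop 0.1049 112 [0.5896 0.1082 0.1578] ray [0.5979 0.114  0.1049]
M ztop 0.1047 113 [0.599  0.0323 0.1661] ray [0.6076 0.0353 0.1047]
XL ztop 0.1057 108 [ 0.611  -0.0454  0.1794] ray [ 0.6235 -0.0454  0.1057]
S ztop 0.1055 109 [ 0.625  -0.1216  0.1786] ray [ 0.6392 -0.1286  0.1055]
s z 0.0476 px 284.1 317.3 dia mm 38.4 39.0 [0.4795 0.0135 0.0476] floor z 0.024476417461556155
l z 0.0470 px 336.7 324.6 dia mm 61.1 62.9 [ 0.4693 -0.081   0.047 ] floor z 0.022501217311262867
xl z 0.0458 px 389.2 332.0 dia mm 71.4 75.0 [ 0.4588 -0.1756  0.0458] floor z 0.02489078908102571
m z 0.0473 px 441.7 339.5 dia mm 45.6 50.9 [ 0.4479 -0.2699  0.0473] floor z 0.02048961936554239
```

View pics/crop0.png

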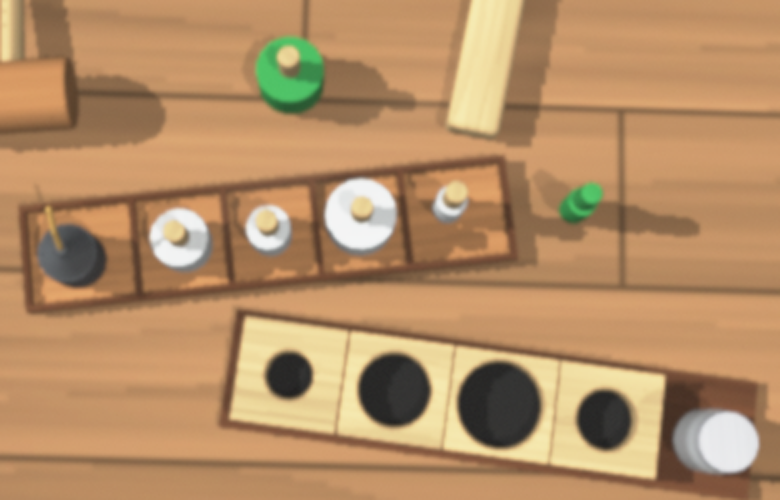

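```bash
cat > m2.py <<'E'
from h import *
c=dict(np.load('top0.npz')); P=cloud(c); Z=P[...,2].copy(); Z[c['depth']==0]=np.nan
md=lambda v0,v1,u0,u1:(np.nanmedian(Z[v0:v1,u0:u1]).round(4),np.nanstd(Z[v0:v1,u0:u1]).round(4))
print('table',md(200,250,460,540),md(380,440,180,300),md(80,150,180,260),'tray floor',md(245,262,375,390),'block top',md(345,358,300,320),md(300,312,365,375), md(350,358,410,425))
for n,(u,v) in dict(L=(230,248),M=(273,243),XL=(320,237),S=(365,232),greenXL=(285,165)).items():
    w=np.zeros(Z.shape,bool); w[v-24:v+24,u-22:u+22]=1
    t=np.sort(Z[w&(Z>.075)&(Z<.13)]); zt=np.median(t); m=w&(Z>.075)&(Z<.13); vv,uu=np.nonzero(m)
    hsv=cv2.cvtColor(c['frame'],cv2.COLOR_RGB2HSV); 
    wm=w&(hsv[...,1]<40)&(hsv[...,2]>140)
    print(n,m.sum(),'grip z',np.percentile(t,[25,50,75,95]).round(4),'px',uu.mean().round(1),vv.mean().round(1),'bbox',uu.min(),uu.max(),vv.min(),vv.max(),ray(c,uu.mean(),vv.mean(),.098).round(4),'alu z',np.nanmedian(Z[wm]).round(4),np.argwhere(wm).min(0),np.argwhere(wm).max(0))
s=dict(np.load('scene0.npz')); P=cloud(s); Z=P[...,2].copy(); Z[s['depth']==0]=np.nan
print('scene table',md(250,300,120,180),md(350,400,200,260),md(130,170,370,440),'floor tray',md(262,272,328,335),'block',md(222,232,408,418),md(172,178,335,345))
for n,(u,v) in dict(L=(400,270),M=(353,250),XL=(306,230),S=(263,213)).items():
    w=np.zeros(Z.shape,bool); w[v-12:v+14,u-12:u+12]=1; m=w&(Z>.085)&(Z<.12)
    print(n,m.sum(),np.nanpercentile(Z[m],[50,95]).round(4),np.nanmean(P[m],0).round(4))
E
python3 m2.py
```

```text
table (np.float64(0.0011), np.float64(0.0023)) (np.float64(0.0005), np.float64(0.0022)) (np.float64(0.0014), np.float64(0.0023)) tray floor (np.float64(0.0118), np.float64(0.0036)) block top (np.float64(0.0107), np.float64(0.0174)) (np.float64(0.046), np.float64(0.0167)) (np.float64(0.0474), np.float64(0.003))
L 127 grip z [0.0973 0.1004 0.1024 0.1045] px 227.4 246.2 bbox 221 233 240 253 [0.5976 0.1148 0.098 ] alu z 0.0609 [234 215] [263 244]
M 119 grip z [0.0984 0.1    0.1013 0.1041] px 273.1 241.0 bbox 268 278 235 247 [0.6092 0.0359 0.098 ] alu z 0.0609 [233 263] [255 285]
XL 119 grip z [0.0983 0.1003 0.1016 0.1045] px 320.8 234.1 bbox 315 326 228 240 [ 0.6241 -0.047   0.098 ] alu z 0.0607 [219 302] [255 337]
S 124 grip z [0.0978 0.1003 0.1015 0.1038] px 367.4 227.2 bbox 362 373 221 233 [ 0.6389 -0.1287  0.098 ] alu z 0.06 [225 356] [238 372]
  return np.nanmean(a, axis, out=out, keepdims=keepdims)
Traceback (most recent call last):
  File "m2.py", line 10, in <module>
    print(n,m.sum(),'grip z',np.percentile(t,[25,50,75,95]).round(4),'px',uu.mean().round(1),vv.mean().round(1),'bbox',uu.min(),uu.max(),vv.min(),vv.max(),ray(c,uu.mean(),vv.mean(),.098).round(4),'alu z',np.nanmedian(Z[wm]).round(4),np.argwhere(wm).min(0),np.argwhere(wm).max(0))
                                                                                                                                                                                                                                         ~~~~~~~~~~~~~~~~~~~^^^
ValueError: zero-size array to reduction operation minimum which has no identity
```

XL mandrel candidates are the white, 64 mm one at crop (361,213), full image (320,237), and the green look-alike at (285,165). The white one is bare aluminium and stands in the tray, so it fits. The other mandrels are L (230,248), M (273,243) and S (365,232); the green stub at (430,231) is not meant. The sockets are S (284,317), L (337,325), XL (389,332) and M (442,340).

Call:
{"fn": "servo_tool", "kwargs": {"series": [[[-0.77,-0.593,0,0,0,0.381,1],[-0.77,-0.593,0,0,0,0.381,1],[-0.77,-0.593,0,0,0,0.381,1],[-0.77,-0.593,0,0,0,0.381,1],[-0.77,-0.593,0,0,0,0.381,1],[-0.77,-0.593,0,0,0,0.381,1],[-0.77,-0.593,0,0,0,0.381,1],[-0.77,-0.593,0,0,0,0.381,1],[-0.77,-0.593,0,0,0,0.381,1],[-0.77,-0.593,0,0,0,0.381,1],[-0.77,-0.593,0,0,0,0.381,1]]], "grip_force": 30}}

```text
time_s: 1.02
tool_pos: [0.3871, 0.3551, 0.2223]
tool_rot: [-180.0, 0.0, 89.9]
force: [-0.6, -0.1, -0.7]
grip_width: 0.0867
grasp_force: 0.0
```

Call:
{"fn": "servo_tool", "kwargs": {"series": [[[-0.833,0.5,0,0,0,0,1],[-0.833,0.5,0,0,0,0,1],[-0.833,0.5,0,0,0,0,1],[-0.833,0.5,0,0,0,0,1],[-0.833,0.5,0,0,0,0,1],[-0.833,0.5,0,0,0,0,1],[-0.833,0.5,0,0,0,0,1],[-0.833,0.5,0,0,0,0,1]]]}}

```text
time_s: 1.68
tool_pos: [0.5408, 0.0956, 0.2228]
tool_rot: [179.8, 0.3, 89.5]
force: [-0.1, -1.2, -0.0]
grip_width: 0.0872
grasp_force: 0.0
```

Call:
{"fn": "servo_tool", "kwargs": {"series": [[[-0.507,0.29,0,0,0,0,1],[-0.507,0.29,0,0,0,0,1],[-0.507,0.29,0,0,0,0,1],[-0.507,0.29,0,0,0,0,1],[-0.507,0.29,0,0,0,0,1],[-0.507,0.29,0,0,0,0,1],[-0.507,0.29,0,0,0,0,1],[-0.507,0.29,0,0,0,0,1]]]}}

```text
time_s: 2.35
tool_pos: [0.6241, -0.0437, 0.2221]
tool_rot: [-179.9, -0.1, 90.3]
force: [-0.1, 0.2, 0.4]
grip_width: 0.0868
grasp_force: 0.0
```

```bash
python3 - <<'E'
from h import *
s=dict(np.load('scene0.npz')); P=cloud(s); Z=P[...,2]; hsv=cv2.cvtColor(s['frame'],cv2.COLOR_RGB2HSV)
for n,(u,v) in dict(L=(398,270),M=(353,249),XL=(306,231),S=(263,213)).items():
    w=np.zeros(Z.shape,bool); w[v-11:v+14,u-12:u+12]=1; m=w&(s['depth']>0)&(Z>.085)&(Z<.115)
    # top disc: upper 5 mm, ray onto z=.1
    vv,uu=np.nonzero(m); zc=np.median(Z[m])
    wide=np.zeros(Z.shape,bool); wide[v-20:v+50,u-25:u+25]=1
    a=wide&(hsv[...,1]<45)&(hsv[...,2]>120); k=np.argwhere(a)
    print(n,m.sum(),P[m].mean(0).round(4),'minus 5mm toward cam; axis approx at z',zc.round(4),ray(s,(uu.min()+uu.max())/2,vv.mean(),zc).round(4))
t=dict(np.load('top0.npz')); hs=cv2.cvtColor(t['frame'],cv2.COLOR_RGB2HSV)
for n,(u,v) in dict(L=(230,248),M=(273,243),XL=(320,237),S=(365,232)).items():
    w=np.zeros(hs.shape[:2],np.uint8); w[v-22:v+22,u-21:u+21]=1
    a=(w>0)&(hs[...,1]<60)&(hs[...,2]>120); a=a.astype('uint8')
    cs,_=cv2.findContours(a,0,cv2.CHAIN_APPROX_NONE); q=cv2.convexHull(np.vstack([c for c in cs if len(c)>8])); (x,y),r=cv2.minEnclosingCircle(q)
    print(n,'alu circle',round(x,1),round(y,1),'dia mm',round(2*r*1.104/618*1000,1),ray(t,x,y,.06).round(4))
# rim of holes in scene view
g=cv2.cvtColor(s['frame'],cv2.COLOR_RGB2GRAY)
for n,(u,v) in dict(m=(283,143),xl=(315,167),l=(350,190),s=(389,217)).items():
    lab=cv2.connectedComponents(((hsv[...,2]<130)).astype('uint8')[v-25:v+25,u-30:u+30])[1]
    q=lab==lab[25,30]; vv,uu=np.nonzero(q); cs=cv2.findContours(q.astype('uint8'),0,cv2.CHAIN_APPROX_NONE)[0]
    (x,y),d,_=cv2.fitEllipse(max(cs,key=len)); print(n,q.sum(),round(x+u-30,1),round(y+v-25,1),ray(s,x+u-30,y+v-25,.047).round(4))
E
```

```text
L 182 [0.6027 0.1188 0.0961] minus 5mm toward cam; axis approx at z 0.0982 [0.6043 0.1196 0.0982]
M 170 [0.614  0.0395 0.0962] minus 5mm toward cam; axis approx at z 0.0983 [0.6156 0.0404 0.0983]
XL 163 [ 0.6288 -0.0437  0.096 ] minus 5mm toward cam; axis approx at z 0.098 [ 0.6303 -0.0426  0.098 ]
S 149 [ 0.644  -0.1259  0.0962] minus 5mm toward cam; axis approx at z 0.0983 [ 0.6453 -0.1243  0.0983]
L alu circle 230.1 249.8 dia mm 57.8 [0.597  0.1147 0.06  ]
M alu circle 274.0 244.9 dia mm 44.7 [0.6084 0.036  0.06  ]
XL alu circle 319.4 237.4 dia mm 69.5 [ 0.6247 -0.0455  0.06  ]
S alu circle 364.4 232.2 dia mm 31.8 [ 0.6367 -0.127   0.06  ]
m 2439 284.7 139.5 [ 0.4374 -0.2721  0.047 ]
xl 534 316.2 169.0 [ 0.4653 -0.1644  0.047 ]
l 457 352.0 192.9 [ 0.4739 -0.0712  0.047 ]
s 187 391.2 219.2 [0.4828 0.0221 0.047 ]
```

Call:
{"fn": "servo_tool", "kwargs": {"series": [[[0,0,0.12,0,0,0,1],[0,0,0.24,0,0,0,1],[0,0,0.36,0,0,0,1],[0,0,0.45,0,0,0,1],[0,0,0.52,0,0,0,1],[0,0,0.52,0,0,0,1],[0,0,0.52,0,0,0,0.5],[0,0,0.52,0,0,0,0],[0,0,0.52,0,0,0,0],[0,0,0.52,0,0,0,0],[0,0,0.52,0,0,0,0],[0,0,0.52,0,0,0,0]]], "grip_force": 30}}

```text
time_s: 3.35
tool_pos: [0.6251, -0.0462, 0.0675]
tool_rot: [179.9, -0.0, 90.1]
force: [-0.9, -0.5, 0.1]
grip_width: 0.0548
grasp_force: 0.0
```

Call:
{"fn": "servo_tool", "kwargs": {"series": [[[0,0,0,0,0,0,0],[0,0,0,0,0,0,0],[0,0,0,0,0,0,0],[0,0,0,0,0,0,0],[0,0,0,0,0,0,0],[0,0,0,0,0,0,0],[0,0,0,0,0,0,0],[0,0,0,0,0,0,0],[0,0,0,0,0,0,0],[0,0,0,0,0,0,0]]]}}

```text
time_s: 4.18
tool_pos: [0.6247, -0.0462, 0.0665]
tool_rot: [180.0, 0.0, 90.1]
force: [0.8, -0.3, -2.0]
grip_width: 0.0193
grasp_force: 30.0
```

Call:
{"fn": "servo_tool", "kwargs": {"series": [[[0,0,-0.05,0,0,0,0],[0,0,-0.13,0,0,0,0],[0,0,-0.22,0,0,0,0],[0,0,-0.3,0,0,0,0],[-0.03,-0.04,-0.333,0,0,0,0],[-0.1,-0.12,-0.333,0,0,0,0],[-0.18,-0.22,-0.333,0,0,0,0],[-0.26,-0.33,-0.333,0,0,0,0],[-0.34,-0.43,-0.333,0,0,0,0],[-0.4,-0.51,-0.333,0,0,0,0],[-0.437,-0.553,-0.333,0,0,0,0],[-0.437,-0.553,-0.333,0,0,0,0]]]}}

```text
time_s: 5.18
tool_pos: [0.4547, -0.1807, 0.1659]
tool_rot: [-179.9, -0.1, 89.7]
force: [-0.3, -0.1, -4.4]
grip_width: 0.0191
grasp_force: 30.0
```

```bash
python3 - <<'E'
from h import *
o=get_obs(); print(o['tool_pos'],o['tool_rot'],o['force'],o['grip_width'])
a=cam('top')['frame'][150:400,150:550]; b=cam('scene')['frame'][60:310,180:580]
save('h1.png',np.vstack([a,b]))
E
```

```text
[ 0.45466263 -0.18072279  0.16586192] [-1.79857530e+02 -5.65110457e-02  8.97155362e+01] [-0.26118825 -0.05805358 -4.42829887] 0.01908300560004994
```

View pics/h1.png

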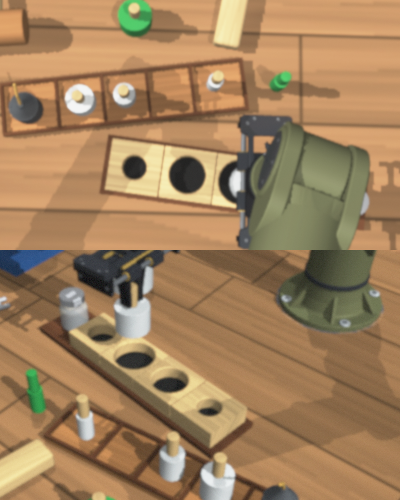

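The picture shows XL held upright at (132,320), over its hole at (135,353). Lowering now.

Call:
{"fn": "servo_tool", "kwargs": {"series": [[[0,0,0,0,0,0,0],[0,0,0.05,0,0,0,0],[0,0,0.11,0,0,0,0],[0,0,0.17,0,0,0,0],[0,0,0.22,0,0,0,0],[0,0,0.25,0,0,0,0],[0,0,0.27,0,0,0,0],[0,0,0.28,0,0,0,0],[0,0,0.285,0,0,0,0],[0,0,0.29,0,0,0,0],[0,0,0.29,0,0,0,0]]]}}

```text
time_s: 6.2
tool_pos: [0.4593, -0.1775, 0.0799]
tool_rot: [179.9, 0.0, 90.1]
force: [-0.3, -0.2, -3.1]
grip_width: 0.0194
grasp_force: 30.0
```

```bash
python3 - <<'E'
from h import *
o=get_obs(); print(o['tool_pos'],o['tool_rot'],o['force'],o['wrist_torque'])
b=cam('scene')['frame'][60:310,180:500]
save('h2.png',cv2.resize(b,None,fx=2,fy=2))
E
```

```text
[ 0.45927225 -0.1775029   0.07987023] [1.79947579e+02 1.60327047e-03 9.00689015e+01] [-0.33033314 -0.23393053 -3.0887899 ] [-0.10162691  0.02133862 -0.03975672]
```

View pics/h2.png

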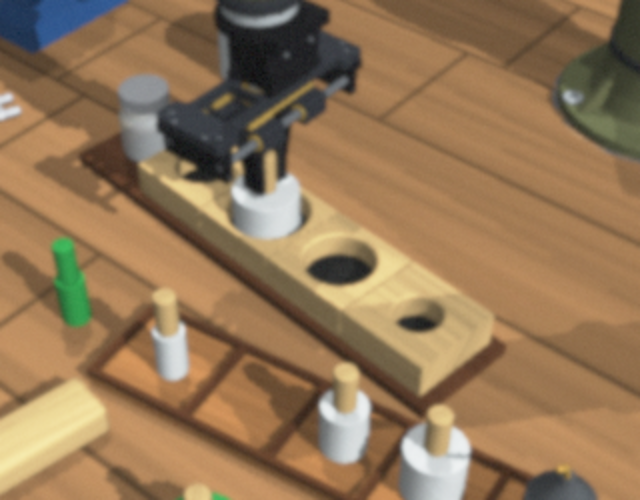

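XL at (265,205) is sitting in its hole with no snag. I'll lower the last 2 mm, open, and retreat upward.

Call:
{"fn": "servo_tool", "kwargs": {"series": [[[0,0,0.004,0,0,0,0],[0,0,0.008,0,0,0,0],[0,0,0.008,0,0,0,0],[0,0,0.008,0,0,0,0.3],[0,0,0.008,0,0,0,0.6],[0,0,0.008,0,0,0,1],[0,0,0.008,0,0,0,1],[0,0,0.008,0,0,0,1],[0,0,0.008,0,0,0,1],[0,0,0.008,0,0,0,1]]]}}

```text
time_s: 7.08
tool_pos: [0.4588, -0.1775, 0.077]
tool_rot: [-180.0, -0.0, 90.1]
force: [0.3, 0.3, 0.4]
grip_width: 0.0581
grasp_force: 0.0
```

Call:
{"fn": "servo_tool", "kwargs": {"series": [[[0,0,-0.05,0,0,0,1],[0,0,-0.16,0,0,0,1],[0,0,-0.28,0,0,0,1],[0,0,-0.4,0,0,0,1],[0.1,0.05,-0.42,0,0,0,1],[0.22,0.1,-0.42,0,0,0,1],[0.34,0.16,-0.42,0,0,0,1],[0.46,0.22,-0.42,0,0,0,1],[0.58,0.28,-0.42,0,0,0,1],[0.7,0.34,-0.42,0,0,0,1],[0.82,0.39,-0.42,0,0,0,1],[0.92,0.44,-0.42,0,0,0,1]]]}}

```text
time_s: 8.08
tool_pos: [0.5909, 0.1022, 0.2027]
tool_rot: [-180.0, -0.1, 90.2]
force: [-0.5, -0.4, 1.2]
grip_width: 0.0871
grasp_force: 0.0
```

```bash
cat > chk.py <<'E'
from h import *
import sys
t=cam('top'); hs=cv2.cvtColor(t['frame'],cv2.COLOR_RGB2HSV)
P=cloud(t);Z=P[...,2]
def alu(n,u,v,z,r=21):
    w=np.zeros(Z.shape,bool); w[v-r:v+r,u-r:u+r]=1
    m=w&(t['depth']>0)&(Z>z+.016)&(Z<z+.06); vv,uu=np.nonzero(m)
    a=(w&(hs[...,1]<60)&(hs[...,2]>120)).astype('uint8'); cs=[c for c in cv2.findContours(a,0,cv2.CHAIN_APPROX_NONE)[0] if len(c)>8]
    if cs:
        (x,y),rr=cv2.minEnclosingCircle(np.vstack(cs)); print(n,'alu',ray(t,x,y,z).round(4),'px',round(x),round(y),'dia',round(2*rr*1000*(1.163-z)/618,1),'z',np.median(Z[a>0]).round(4))
    if m.sum(): print('   grip',ray(t,uu.mean(),vv.mean(),z+.037).round(4),m.sum(),'z',np.median(Z[m]).round(4))
E
python3 - <<'E'
from chk import *
alu('XL',389,332,.072,24)
print(get_obs()['tool_pos'])
E
```

```text
XL alu [ 0.4599 -0.1765  0.072 ] px 392 331 dia 70.4 z 0.0725
   grip [ 0.4601 -0.177   0.109 ] 130 z 0.1123
[0.5926384  0.11038371 0.20205266]
```

XL is seated, within 2 mm of the hole centre. L next: the white 52 mm mandrel at (230,248), between the oil can and M.

Call:
{"fn": "servo_tool", "kwargs": {"series": [[[0.053,0.025,0,0,0,0,1],[0.053,0.025,0.05,0,0,0,1],[0.053,0.025,0.15,0,0,0,1],[0.053,0.025,0.25,0,0,0,1],[0.053,0.025,0.35,0,0,0,1],[0.053,0.025,0.43,0,0,0,1],[0.053,0.025,0.457,0,0,0,1],[0.053,0.025,0.457,0,0,0,0],[0.053,0.025,0.457,0,0,0,0],[0.053,0.025,0.457,0,0,0,0],[0.053,0.025,0.457,0,0,0,0],[0.053,0.025,0.457,0,0,0,0]]]}}

```text
time_s: 9.13
tool_pos: [0.5991, 0.1148, 0.0677]
tool_rot: [179.8, -0.1, 90.1]
force: [0.3, 0.1, 0.8]
grip_width: 0.0613
grasp_force: 0.0
```

Call:
{"fn": "servo_tool", "kwargs": {"series": [[[0,0,0,0,0,0,0],[0,0,0,0,0,0,0],[0,0,0,0,0,0,0],[0,0,0,0,0,0,0],[0,0,0,0,0,0,0],[0,0,0,0,0,0,0],[0,0,0,0,0,0,0],[0,0,0,0,0,0,0],[0,0,0,0,0,0,0],[0,0,0,0,0,0,0]]]}}

```text
time_s: 9.97
tool_pos: [0.5981, 0.1145, 0.0659]
tool_rot: [180.0, 0.0, 90.1]
force: [-0.1, -0.4, -1.1]
grip_width: 0.0193
grasp_force: 30.0
```

Call:
{"fn": "servo_tool", "kwargs": {"series": [[[0,0,-0.06,0,0,0,0],[0,0,-0.16,0,0,0,0],[0,0,-0.26,0,0,0,0],[0,0,-0.333,0,0,0,0],[-0.06,-0.04,-0.333,0,0,0,0],[-0.15,-0.1,-0.333,0,0,0,0],[-0.26,-0.17,-0.333,0,0,0,0],[-0.37,-0.24,-0.333,0,0,0,0],[-0.48,-0.31,-0.333,0,0,0,0],[-0.57,-0.37,-0.333,0,0,0,0],[-0.63,-0.41,-0.333,0,0,0,0],[-0.654,-0.429,-0.333,0,0,0,0]]]}}

```text
time_s: 10.97
tool_pos: [0.4669, -0.0853, 0.1654]
tool_rot: [-179.9, -0.0, 89.8]
force: [0.8, 0.4, -3.1]
grip_width: 0.019
grasp_force: 30.0
```

Call:
{"fn": "servo_tool", "kwargs": {"series": [[[0,0,0,0,0,0,0],[0,0,0,0,0,0,0],[0,0,0.05,0,0,0,0],[0,0,0.11,0,0,0,0],[0,0,0.17,0,0,0,0],[0,0,0.22,0,0,0,0],[0,0,0.25,0,0,0,0],[0,0,0.27,0,0,0,0],[0,0,0.28,0,0,0,0],[0,0,0.287,0,0,0,0],[0,0,0.29,0,0,0,0],[0,0,0.29,0,0,0,0]]]}}

```text
time_s: 11.97
tool_pos: [0.47, -0.0817, 0.0793]
tool_rot: [179.9, -0.0, 90.1]
force: [-0.1, -0.9, -2.7]
grip_width: 0.0191
grasp_force: 30.0
```

```bash
python3 - <<'E'
from h import *
o=get_obs(); print(o['tool_pos'],o['tool_rot'],o['force'],o['wrist_torque'])
b=cam('scene')['frame'][60:310,180:500]
save('h3.png',cv2.resize(b,None,fx=2,fy=2))
E
```

```text
[ 0.47001386 -0.081692    0.07930766] [ 1.79943852e+02 -6.30659792e-03  9.00684384e+01] [-0.13675507 -0.85551559 -2.70710619] [-0.09360963  0.02057339  0.01638082]
```

View pics/h3.png

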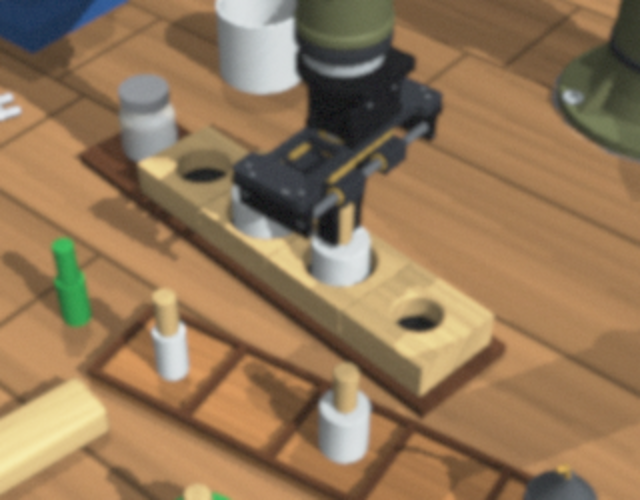

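L at (340,255) is sitting in its hole and XL is upright at (262,210). Releasing L.

Call:
{"fn": "servo_tool", "kwargs": {"series": [[[0,0,0.004,0,0,0,0],[0,0,0.006,0,0,0,0],[0,0,0.006,0,0,0,0],[0,0,0.006,0,0,0,0.3],[0,0,0.006,0,0,0,0.6],[0,0,0.006,0,0,0,1],[0,0,0.006,0,0,0,1],[0,0,0.006,0,0,0,1],[0,0,0.006,0,0,0,1],[0,0,0.006,0,0,0,1]]]}}

```text
time_s: 12.85
tool_pos: [0.4695, -0.0817, 0.077]
tool_rot: [-180.0, -0.0, 90.1]
force: [-0.1, 0.5, -0.5]
grip_width: 0.0583
grasp_force: 0.0
```

Call:
{"fn": "servo_tool", "kwargs": {"series": [[[0,0,-0.05,0,0,0,1],[0,0,-0.16,0,0,0,1],[0,0,-0.28,0,0,0,1],[0,0,-0.4,0,0,0,1],[0.05,0.06,-0.42,0,0,0,1],[0.12,0.14,-0.42,0,0,0,1],[0.19,0.23,-0.42,0,0,0,1],[0.26,0.31,-0.42,0,0,0,1],[0.33,0.39,-0.42,0,0,0,1],[0.37,0.44,-0.42,0,0,0,1],[0.392,0.465,-0.42,0,0,0,1],[0.392,0.465,-0.42,0,0,0,1]]]}}

```text
time_s: 13.85
tool_pos: [0.6096, 0.0379, 0.2022]
tool_rot: [-180.0, 0.0, 90.2]
force: [0.2, -0.3, 0.0]
grip_width: 0.0868
grasp_force: 0.0
```

```bash
python3 - <<'E'
from chk import *
alu('XL',389,332,.072,24)
alu('L',338,324,.072,22)
print(get_obs()['tool_pos'])
E
```

```text
XL alu [ 0.4604 -0.1769  0.072 ] px 392 331 dia 70.3 z 0.0723
   grip [ 0.4601 -0.1772  0.109 ] 128 z 0.1122
L alu [ 0.4721 -0.0793  0.072 ] px 336 322 dia 56.3 z 0.0726
   grip [ 0.4707 -0.0795  0.109 ] 112 z 0.1124
[0.60862072 0.03597306 0.2024858 ]
```

L is seated too. M, the white 40 mm mandrel at (273,243), is next.

Call:
{"fn": "servo_tool", "kwargs": {"series": [[[0,0,0.05,0,0,0,1],[0,0,0.15,0,0,0,1],[0,0,0.25,0,0,0,1],[0,0,0.35,0,0,0,1],[0,0,0.43,0,0,0,1],[0,0,0.453,0,0,0,1],[0,0,0.453,0,0,0,0],[0,0,0.453,0,0,0,0],[0,0,0.453,0,0,0,0],[0,0,0.453,0,0,0,0],[0,0,0.453,0,0,0,0],[0,0,0.453,0,0,0,0]]]}}

```text
time_s: 14.9
tool_pos: [0.6095, 0.0361, 0.0683]
tool_rot: [179.9, -0.0, 90.1]
force: [0.4, -0.1, -0.9]
grip_width: 0.0546
grasp_force: 0.0
```

Call:
{"fn": "servo_tool", "kwargs": {"series": [[[0,0,0,0,0,0,0],[0,0,0,0,0,0,0],[0,0,0,0,0,0,0],[0,0,0,0,0,0,0],[0,0,0,0,0,0,0],[0,0,0,0,0,0,0],[0,0,0,0,0,0,0],[0,0,0,0,0,0,0],[0,0,0,0,0,0,0],[0,0,0,0,0,0,0]]]}}

```text
time_s: 15.73
tool_pos: [0.6088, 0.036, 0.0671]
tool_rot: [-180.0, -0.0, 90.1]
force: [-0.3, 0.2, -1.6]
grip_width: 0.0192
grasp_force: 29.9
```

Call:
{"fn": "servo_tool", "kwargs": {"series": [[[0,0,-0.06,0,0,0,0],[0,0,-0.16,0,0,0,0],[0,0,-0.27,0,0,0,0],[0,0,-0.37,0,0,0,0],[0,0,-0.433,0,0,0,0],[-0.05,-0.03,-0.433,0,0,0,0],[-0.14,-0.07,-0.433,0,0,0,0],[-0.25,-0.13,-0.433,0,0,0,0],[-0.36,-0.19,-0.433,0,0,0,0],[-0.47,-0.24,-0.433,0,0,0,0],[-0.58,-0.3,-0.433,0,0,0,0],[-0.69,-0.36,-0.433,0,0,0,0]]]}}

```text
time_s: 16.73
tool_pos: [0.4987, -0.1729, 0.1959]
tool_rot: [-179.9, -0.0, 90.0]
force: [0.7, -1.3, -2.2]
grip_width: 0.0192
grasp_force: 30.0
```

Call:
{"fn": "servo_tool", "kwargs": {"series": [[[-0.11,-0.06,0,0,0,0,0],[-0.2,-0.11,0,0,0,0,0],[-0.28,-0.15,0,0,0,0,0],[-0.32,-0.17,0,0,0,0,0],[-0.337,-0.177,0,0,0,0,0],[-0.337,-0.177,0,0,0,0,0],[-0.337,-0.177,0,0,0,0,0],[-0.337,-0.177,0.06,0,0,0,0],[-0.337,-0.177,0.12,0,0,0,0],[-0.337,-0.177,0.18,0,0,0,0],[-0.337,-0.177,0.2,0,0,0,0],[-0.337,-0.177,0.2,0,0,0,0]]]}}

```text
time_s: 17.73
tool_pos: [0.4476, -0.2701, 0.1352]
tool_rot: [-179.8, -0.1, 90.2]
force: [-0.3, 0.3, -1.6]
grip_width: 0.0192
grasp_force: 30.0
```

```bash
python3 - <<'E'
from h import *
o=get_obs(); print(o['tool_pos'],o['tool_rot'],o['force'],o['wrist_torque'])
b=cam('scene')['frame'][60:310,180:500]
save('h4.png',cv2.resize(b,None,fx=2,fy=2))
E
```

```text
[ 0.4475855  -0.27014135  0.13520084] [-1.79787591e+02 -8.54553459e-02  9.02085152e+01] [-0.27598289  0.26199458 -1.62890012] [-0.04084037  0.05142201  0.04440089]
```

View pics/h4.png

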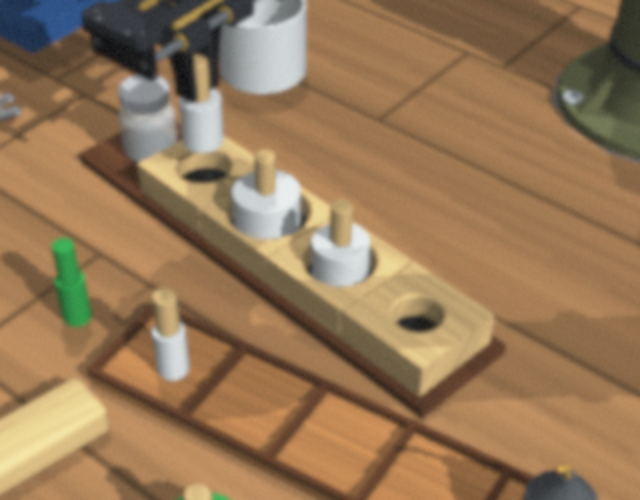

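M at (203,120) hangs above its hole at (206,168), clear of the jar. XL and L stand upright.

Call:
{"fn": "servo_tool", "kwargs": {"series": [[[0,0,0.04,0,0,0,0],[0,0,0.09,0,0,0,0],[0,0,0.13,0,0,0,0],[0,0,0.16,0,0,0,0],[0,0,0.18,0,0,0,0],[0,0,0.19,0,0,0,0],[0,0,0.195,0,0,0,0],[0,0,0.195,0,0,0,0],[0,0,0.195,0,0,0,0]]]}}

```text
time_s: 18.53
tool_pos: [0.4485, -0.2726, 0.079]
tool_rot: [179.9, 0.0, 90.1]
force: [0.3, 0.3, -0.5]
grip_width: 0.019
grasp_force: 29.9
```

Call:
{"fn": "servo_tool", "kwargs": {"series": [[[0,0,0.003,0,0,0,0],[0,0,0.003,0,0,0,0],[0,0,0.003,0,0,0,0.3],[0,0,0.003,0,0,0,0.6],[0,0,0.003,0,0,0,1],[0,0,0.003,0,0,0,1],[0,0,0.003,0,0,0,1],[0,0,0.003,0,0,0,1],[0,0,0.003,0,0,0,1]]]}}

```text
time_s: 19.28
tool_pos: [0.4481, -0.2723, 0.0776]
tool_rot: [-180.0, -0.0, 90.1]
force: [0.2, 0.1, 0.3]
grip_width: 0.0581
grasp_force: 0.0
```

Call:
{"fn": "servo_tool", "kwargs": {"series": [[[0,0,-0.05,0,0,0,1],[0,0,-0.16,0,0,0,1],[0,0,-0.28,0,0,0,1],[0,0,-0.4,0,0,0,1],[0.05,0.07,-0.42,0,0,0,1],[0.13,0.17,-0.42,0,0,0,1],[0.21,0.28,-0.42,0,0,0,1],[0.29,0.39,-0.42,0,0,0,1],[0.37,0.49,-0.42,0,0,0,1],[0.44,0.58,-0.42,0,0,0,1],[0.48,0.633,-0.42,0,0,0,1],[0.48,0.633,-0.42,0,0,0,1]]]}}

```text
time_s: 20.28
tool_pos: [0.6413, -0.1219, 0.2022]
tool_rot: [180.0, -0.1, 90.5]
force: [0.4, 1.4, -0.2]
grip_width: 0.0871
grasp_force: 0.0
```

```bash
python3 - <<'E'
from chk import *
alu('M',443,338,.072,22)
print(get_obs()['tool_pos'])
f=np.vstack([t['frame'][200:400,140:540],cam('scene')['frame'][80:330,180:580]])
save('h5.png',f)
E
```

```text
M alu [ 0.4495 -0.2692  0.072 ] px 444 338 dia 48.1 z 0.0718
   grip [ 0.4497 -0.27    0.109 ] 138 z 0.1123
[ 0.63919883 -0.1251407   0.20246391]
```

View pics/h5.png

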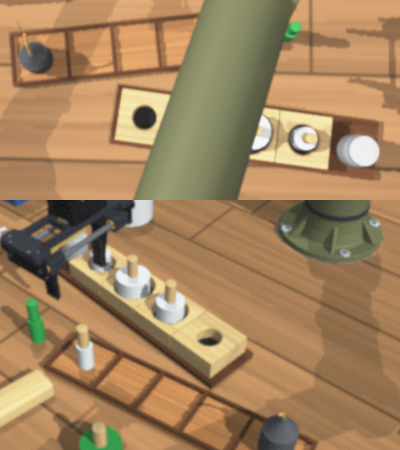

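M is seated in its hole at (303,138). S candidates: the white mandrel in the tray at scene crop (85,348), and the green stub outside it at (35,320). I take the white one.

Call:
{"fn": "servo_tool", "kwargs": {"series": [[[0,0,0.05,0,0,0,1],[0,0,0.15,0,0,0,1],[0,0,0.25,0,0,0,1],[0,0,0.35,0,0,0,1],[0,0,0.43,0,0,0,1],[0,0,0.457,0,0,0,1],[0,0,0.457,0,0,0,0],[0,0,0.457,0,0,0,0],[0,0,0.457,0,0,0,0],[0,0,0.457,0,0,0,0],[0,0,0.457,0,0,0,0],[0,0,0.457,0,0,0,0]]]}}

```text
time_s: 21.38
tool_pos: [0.6385, -0.1281, 0.0678]
tool_rot: [179.9, -0.0, 90.1]
force: [1.4, -0.6, 0.2]
grip_width: 0.0555
grasp_force: 0.0
```

Call:
{"fn": "servo_tool", "kwargs": {"series": [[[0,0,0,0,0,0,0],[0,0,0,0,0,0,0],[0,0,0,0,0,0,0],[0,0,0,0,0,0,0],[0,0,0,0,0,0,0],[0,0,0,0,0,0,0],[0,0,0,0,0,0,0],[0,0,0,0,0,0,0],[0,0,0,0,0,0,0],[0,0,0,0,0,0,0]]]}}

```text
time_s: 22.22
tool_pos: [0.6377, -0.1281, 0.0664]
tool_rot: [-180.0, -0.0, 90.1]
force: [0.1, -0.7, -0.5]
grip_width: 0.0192
grasp_force: 29.8
```

Call:
{"fn": "servo_tool", "kwargs": {"series": [[[0,0,-0.06,0,0,0,0],[0,0,-0.16,0,0,0,0],[0,0,-0.27,0,0,0,0],[0,0,-0.35,0,0,0,0],[0.03,-0.04,-0.383,0,0,0,0],[0.1,-0.12,-0.383,0,0,0,0],[0.18,-0.21,-0.383,0,0,0,0],[0.27,-0.3,-0.383,0,0,0,0],[0.36,-0.4,-0.383,0,0,0,0],[0.43,-0.48,-0.383,0,0,0,0],[0.473,-0.526,-0.383,0,0,0,0],[0.473,-0.526,-0.383,0,0,0,0]]]}}

```text
time_s: 23.22
tool_pos: [0.477, 0.0174, 0.1813]
tool_rot: [-179.9, -0.2, 90.4]
force: [0.8, 0.7, -0.8]
grip_width: 0.0194
grasp_force: 29.8
```

Call:
{"fn": "servo_tool", "kwargs": {"series": [[[0,0,0,0,0,0,0],[0,0,0,0,0,0,0],[0,0,0.06,0,0,0,0],[0,0,0.12,0,0,0,0],[0,0,0.15,0,0,0,0],[0,0,0.15,0,0,0,0]]]}}

```text
time_s: 23.72
tool_pos: [0.4788, 0.0122, 0.1344]
tool_rot: [-179.8, 0.1, 89.9]
force: [-0.1, -0.9, -1.0]
grip_width: 0.0191
grasp_force: 29.8
```

```bash
python3 - <<'E'
from h import *
o=get_obs(); print(o['tool_pos'],o['tool_rot'],o['force'],o['wrist_torque'])
b=cam('scene')['frame'][60:310,180:500]
save('h6.png',cv2.resize(b,None,fx=2,fy=2))
E
```

```text
[0.4788054  0.01222529 0.13435693] [-1.79767822e+02  1.12210740e-01  8.99398623e+01] [-0.0862756  -0.93340849 -0.98205718] [-0.11971689  0.07395329  0.00558218]
```

View pics/h6.png

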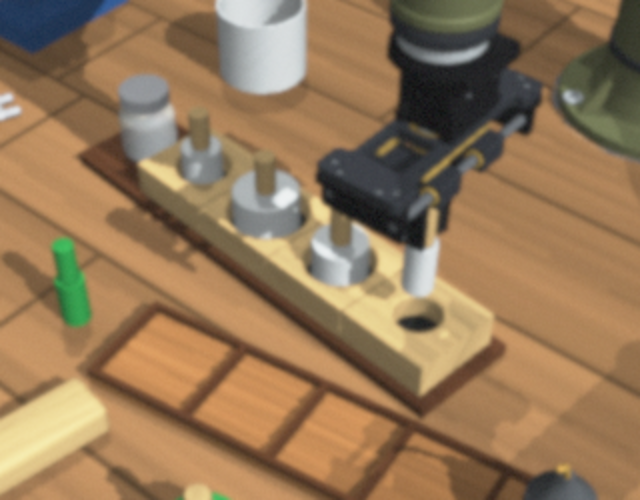

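S at (420,268) hangs just above its hole at (419,315), and the other three stand upright. Lowering S.

Call:
{"fn": "servo_tool", "kwargs": {"series": [[[0,0,0.03,0,0,0,0],[0,0,0.07,0,0,0,0],[0,0,0.11,0,0,0,0],[0,0,0.15,0,0,0,0],[0,0,0.175,0,0,0,0],[0,0,0.185,0,0,0,0],[0,0,0.192,0,0,0,0],[0,0,0.195,0,0,0,0],[0,0,0.195,0,0,0,0],[0,0,0.195,0,0,0,0]]]}}

```text
time_s: 24.6
tool_pos: [0.4804, 0.0137, 0.0785]
tool_rot: [179.9, -0.0, 90.1]
force: [-0.2, 0.3, -0.7]
grip_width: 0.0192
grasp_force: 29.8
```

Call:
{"fn": "servo_tool", "kwargs": {"series": [[[0,0,0.003,0,0,0,0],[0,0,0.003,0,0,0,0],[0,0,0.003,0,0,0,0.3],[0,0,0.003,0,0,0,0.6],[0,0,0.003,0,0,0,1],[0,0,0.003,0,0,0,1],[0,0,0.003,0,0,0,1],[0,0,0.003,0,0,0,1],[0,0,0.003,0,0,0,1],[0,0,0.003,0,0,0,1],[0,0,0.003,0,0,0,1],[0,0,0.003,0,0,0,1]]]}}

```text
time_s: 25.6
tool_pos: [0.4799, 0.0136, 0.0771]
tool_rot: [180.0, -0.0, 90.1]
force: [0.4, -0.1, -0.4]
grip_width: 0.0785
grasp_force: 0.0
```

Call:
{"fn": "servo_tool", "kwargs": {"series": [[[0,0,-0.05,0,0,0,1],[0,0,-0.16,0,0,0,1],[0,0,-0.28,0,0,0,1],[0,0,-0.4,0,0,0,1],[0.08,0.05,-0.42,0,0,0,1],[0.2,0.1,-0.42,0,0,0,1],[0.32,0.15,-0.42,0,0,0,1],[0.44,0.2,-0.42,0,0,0,1],[0.56,0.25,-0.42,0,0,0,1],[0.66,0.25,-0.42,0,0,0,1],[0.7,0.25,-0.42,0,0,0,1],[0.7,0.25,-0.42,0,0,0,1]]]}}

```text
time_s: 26.6
tool_pos: [0.5535, 0.228, 0.2022]
tool_rot: [-179.9, -0.0, 90.4]
force: [-1.0, 0.3, 0.5]
grip_width: 0.087
grasp_force: 0.0
```

```bash
python3 - <<'E'
from chk import *
for a in (('XL',389,332,.072,24),('L',338,324,.072,22),('M',443,338,.072,22),('S',285,315,.072,18)): alu(*a)
o=get_obs();print(o['tool_pos'],np.abs(o['joint_velocities']).max(),o['time_s'])
f=np.vstack([t['frame'][200:400,140:540],cam('scene')['frame'][80:330,180:580]])
save('h7.png',f)
E
```

```text
XL alu [ 0.46   -0.1768  0.072 ] px 392 331 dia 69.9 z 0.0727
   grip [ 0.4601 -0.1771  0.109 ] 128 z 0.1124
L alu [ 0.4713 -0.0801  0.072 ] px 337 323 dia 53.9 z 0.0727
   grip [ 0.4707 -0.0794  0.109 ] 113 z 0.1125
M alu [ 0.4492 -0.2696  0.072 ] px 445 339 dia 47.0 z 0.0722
   grip [ 0.4496 -0.27    0.109 ] 138 z 0.1116
S alu [0.4837 0.0123 0.072 ] px 284 314 dia 30.9 z 0.0727
   grip [0.4822 0.0119 0.109 ] 113 z 0.1125
[0.55403394 0.22462574 0.20248908] 2.99650462596554 26.65
```

View pics/h7.png

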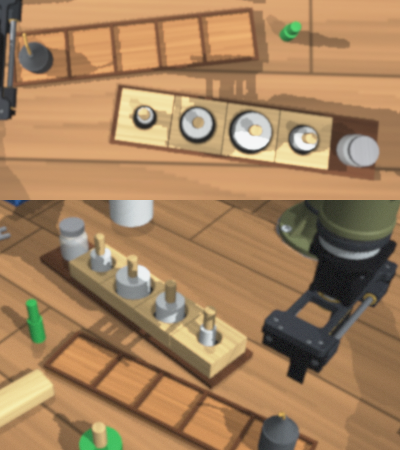

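All four mandrels stand centred and seated in their sockets: S (145,116), L (198,124), XL (251,132) and M (303,138). The oil can (35,57) and jar (358,150) are in place, and the gripper is open and clear.

```bash
python3 -c "
from cell import env
print(env.sign_off())"
```

```text
the job is handed in; nothing more can be done
None
```

I moved all four mandrels from thickest to thinnest into their matching sockets and let go of each; the final camera check showed them upright and seated, with the oil can and jar where they started, and I handed the job in (no verdict came back).

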